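# Empty the latched tipping pan of wheel nuts

## Robot

A 7-joint arm with a two-finger parallel gripper is mounted at the origin on the work surface. World frame = base frame: x ahead of the robot, y to its left, z up, the work surface at z = 0. Lengths are in mm, angles in degrees, forces in N, time in s.
With the tool pointing down it reaches from about 425 to 950 mm from the base axis. Payload 16.7 kg.
Tool frame: the origin (TCP) lies on the mounting face of the last link; the fingertips stand 199 mm ahead of it and the grasp point (between the pads) lies 180 mm ahead of it; z points along the fingers, y is the line along which they close (so a half turn about z gives the same grasp; the last joint's range is limited). The gripper opens to 94 mm and grips with 3 to 60 N. Pads are 16 mm wide; open, the fingers measure 119 mm over their backs; the gripper's body (75 mm by 177 mm) begins 78 mm behind the grasp point.
Start: joints at [-72.508, 24.414, 4.234, 92.017, -1.954, 63.644, -3.845], TCP at [296.523, 606.351, 404.667] pointing down, gripper open.
Joint ranges: [-163.25, 163.25], [-28.42, 122.38], [-70.27, 78.77], [12.13, 141.07], [-58.53, 238.53], [9.26, 117.41], [-156.51, 156.51]. Speed limits (degrees/s): [108.29, 108.29, 136.94, 136.94, 172.46, 172.46, 172.46].

## Interface

Orientations are given as [roll, pitch, yaw] about the fixed x, y, z axes, in that order (R = Rz(yaw) Ry(pitch) Rx(roll)).
In Python, from station import bot gives the robot as it stands.
- The arm moves only by the tool creep_tool, called after "Emit:" by a JSON object that holds its "api" and its "payload". Schema: {"type":"object","properties":{"segments":{"type":"array","items":{"type":"array","prefixItems":[{"type":"array","items":{"type":"number"},"minItems":3,"maxItems":3},{"type":"array","items":{"type":"number"},"minItems":3,"maxItems":3}],"minItems":2,"maxItems":2},"minItems":1,"maxItems":10},"finger_gap":{"type":"number"},"clamp_n":{"type":"number"},"only":{"type":"string"},"quiet":{"type":"boolean"},"lines":{"type":"string"}},"required":["segments"],"additionalProperties":false}. segments is a list of rows, 1 to 10 of them, each written [[dx, dy, dz], [rx, ry, rz]]: dx, dy, dz in fractions of the full range, 1 being 500 mm, then a rotation vector rx, ry, rz in normalised numbers (1 is 180 degrees); each row shifts and turns the commanded pose from where the row before left it, along the tool's axes as they then stand; what a row does not reach is not made up. A row lasts 1/12 s, in which the tool goes at most 41.7 mm and 7.16 degrees, less where a joint would pass 70% of its speed; a pose out of reach is approached as far as the arm can. finger_gap is the finger opening in mm, set as the call begins (left out keeps the last). The fingers move at their own pace and stop on an object; clamp_n is the grip in N (left out, the last holds). Time passes only in rows, so rows that do not move let the fingers close. The tool returns the time, the measured TCP pose, the force, the opening and the grip force at its end. only (a regular expression) keeps the lines of the reply that match it, lines (a string "A,B") keeps lines A to B, and quiet returns only ok. Input that does not fit is refused with a message, and nothing moves.
- bot.state(): the state, without advancing time (a new reading comes with each control period).
- bot.read_camera(name): name is "scene" or "top" or "wrist"; returns (picture, depth): 400x640x3 uint8, blue, green, red; 400x640 float32, mm along the optical axis (not along the pixel's ray), 0 where there is no reading.
- bot.camera_info(name): a dict with "vfov" (degrees; the focal length in pixels is half the picture's height over the tangent of half this angle, whatever the lens; pixels are square), "cx", "cy" (the principal point, pixels), "R" (3x3) and "t" (3): a world point X has camera coordinates R X + t. Camera axes: x right, y down, z forward; pixel columns grow to the right and rows downward; lengths in mm; the calibration is good to about 2 mm. A picture is of the moment at which its call begins: read the wrist's pose just before it. camera_info takes no time and is no camera call; for the wrist camera it gives the pose at the moment of the call.
- bot.close_job(): hands the job in; it is judged then, once.
Trained networks look in the newest picture that a camera, given by its name, has taken for a name from the list of things; names that differ only in an ending like _2 or _b are one class to them, and where a whole thing is asked for, a point or a joint stands for the part that bears it (a point fixed in the world has none). Each returns a list of dicts, best first, with "confidence" (0 to 1); they miss things now and then, are a little off and sometimes report something else, mostly with a low value. They report only what shows in the picture. A call takes as long as a camera call.
- bot.silhouettes(name, camera): "mask" (400x640 bool, what is visible of it) and "pixel" ([column, row] in pixels, amid what is visible of it).
The state is a dict: "time": time; "joint_positions": joint angles; "qvel": joint speeds; "effort": joint torques, N m; "position": TCP position; "ee_rot": TCP orientation; "contact_force": force on the tool from outside, world axes, zero at the start; "wrist_torque": the same for the moment, N m; "width": finger opening in mm; "finger_force": force on a finger pad.
Only numpy, scipy, OpenCV 4.12 (cv2) and the standard library are available. Lean on these libraries where they do the work, as an engineer would, in place of code of your own. Each camera call takes 0.05 s, during which the arm holds its last target. There are 200 camera calls.

## Task

Free the red tipping pan by turning its yellow wing key a good quarter turn, then tip the pan up steeply by its bar handle so that all three wheel nuts slide out into the black tray. Bring the pan back down fully level and turn the wing key back to latch it; do not knock the clear guard beside the key, and leave everything else on the bench where it is.

Things in the scene. Friction and masses are not known exactly. Their poses are not given: they have to be found in the camera images.
- station: blue tipping stand, fixed to the bench. Origin on the bench top right below the pan's hinge. Its x axis points from the pan's handle to its open mouth and the tray, z up, y to the left (seen looking along x). Base plate 12 mm thick from x -170 to 8 mm, y -90 to 190 mm
- pan_hinge (a point): point on the pan's hinge axis, midway between the stand's cheeks, 105 mm above the bench; the axis runs along the station's y
- pan (a joint): tilt of the red sheet-metal pan: 0 = level on its stop, grows to 1.4 rad as the handle is lifted and the mouth dips over the tray. The hinge is stiff: the pan stays where it is left; about 6 N at the handle moves it. While the key is latched, the key's dog lies over the pan's ear and the pan cannot be tipped
- pan_mouth (a point): middle of the pan's open front lip, 45 mm past the hinge. The pan is 128 mm wide, its rear wall 112 mm behind the hinge, floor 103 mm and wall tops 138 mm above the bench when level
- pan_ear (a point): centre of the steel ear on the pan's side next to the key, 40 x 24 x 10 mm; it turns with the pan
- pan_bar (a point): middle of the pan's round steel handle bar, 10 mm thick, 93 mm long along the station's y. With the pan level it is 152 mm from the hinge axis along the station's -x and 20 mm above it, 42 mm clear of the pan's rear wall; it turns with the pan
- key (a joint): turn of the wing key about its upright axis: 0 = latched, grows counter-clockwise seen from above to a stop at 1.6 rad. It starts between 0 and 0.25; the ear is clear of the dog from about 1.2 rad. Stiff (0.08 N m): it stays where it is left. The steel dog (top 125 mm above the bench) is in line with the wing and at 0 points to the pan
- key_grip (a point): on the key's axis at the height to grip, 153 mm above the bench, 85 mm behind the hinge and 125 mm left of the pan's middle. The yellow wing is one upright blade 56 mm long, 10 mm thick, from 138 to 164 mm above the bench. At key 0 it lies along the station's y, at 1.57 along its x; this point's y axis runs along the blade
- guard: clear plastic guard panel with an orange edge beside the key on the side away from the pan, 120 mm long along the station's x, 6 mm thick, top 168 mm above the bench; its near face is 36 mm from the key's axis, 8 mm beyond the wing tips' sweep. Fixed; origin at the middle of its lower edge
- tray: black open tray, fixed, 190 x 190 mm, 45 mm high, walls 4 mm, in front of and below the pan's mouth; origin under its centre, axes as the station's
- nut0: one of three steel wheel nuts, hexagonal, 24 mm across, 22 mm tall, about 50 g, standing in the pan; origin at the centre of its flat end
- nut1: one of three steel wheel nuts, hexagonal, 24 mm across, 22 mm tall, about 50 g, standing in the pan; origin at the centre of its flat end
- nut2: one of three steel wheel nuts, hexagonal, 24 mm across, 22 mm tall, about 50 g, standing in the pan; origin at the centre of its flat end
- spray_can: leave alone: spray can, 56 mm across, 190 mm tall, standing; origin under its centre
- socket: leave alone: bright steel socket, 32 mm across, 60 mm tall, standing to the right of the pan; origin under its centre
- wrench: leave alone: steel wrench lying on the bench, about 0.2 m long; origin under its middle
- mug: leave alone: white mug, 80 mm across, 90 mm tall; origin under its centre
- oil_bottle: leave alone: yellow oil bottle, 70 mm across, 170 mm tall, standing; origin under its centre
- weight_box: leave alone: open cardboard box 100 x 140 x 45 mm; origin under its centre
- impact_wrench: leave alone: red, black and yellow cordless impact wrench lying on its side, about 200 x 220 mm, 70 mm high; origin under its motor housing

How it is judged:
By the outcome, as a careful person would: the job done as asked, in the order asked, and still so for the second after the job is handed in, with the robot touching nothing.
It also fails if it takes over 69 s, if anything falls off the work surface, if the arm or the gripper's body presses on something with over 40 N, if the wrist force passes 120 N, or if a joint passes its speed limit or range.

## Working session

There is one attempt and no reset: what is moved stays moved. The work goes in short steps, Python scripts to look and compute and a tool call to move; the robot and the scene stay as the last step left them, time stands still between calls to the robot, and variables do not carry over. Pictures are saved under pics/ and viewed, at most 10 in all, crops included, and the job is handed in when it is done.

```bash
mkdir -p pics; ls; cat > h.py <<'E'
import numpy as np, cv2
from station import bot
def K(n):
    i=bot.camera_info(n); f=200/np.tan(np.radians(i["vfov"])/2); return i,f
def world(n,px,depth,i=None):
    i0,f=K(n); i=i or i0
    u,v=px; c=np.array([(u-i["cx"])/f,(v-i["cy"])/f,1])*depth
    return np.array(i["R"]).T@(c-np.array(i["t"]))
def cloud(n,d,mask):
    i,f=K(n); v,u=np.nonzero(mask&(d>0)); z=d[v,u]
    c=np.stack([(u-i["cx"])/f*z,(v-i["cy"])/f*z,z],1)
    return (c-np.array(i["t"]))@np.array(i["R"])
E
python3 - <<'E'
from h import *
s=bot.state(); print(s["position"],s["ee_rot"],s["time"])
for n in("scene","top"):
    p,d=bot.read_camera(n); cv2.imwrite(f"pics/{n}0.png",p)
    print(n,K(n)[0]["t"],(d>0).mean())
    for k in("station","pan","pan_bar","pan_ear","key","guard","tray","nut0","spray_can","socket","oil_bottle","impact_wrench"):
        for r in bot.silhouettes(k,n)[:3]:
            if r["confidence"]<.3: continue
            c=cloud(n,d,r["mask"])
            print(k,round(r["confidence"],2),np.round(r["pixel"]),len(c),np.round(np.median(c,0)) if len(c) else "",np.round(np.percentile(c,[3,97],0)).tolist() if len(c) else "")
E
```

```text
pics
[296.43301308 606.20752715 403.96910568] [-1.79926179e+02  6.36570184e-03  1.53939838e+02] 0.0
scene [-329.79814065 -322.26763815 1672.98767232] 0.99584765625
station 0.6 [293. 226.] 5062 [591. -67. 103.] [[468.0, -188.0, 4.0], [669.0, 65.0, 158.0]]
pan 0.64 [279. 230.] 2389 [ 590. -108.  105.] [[495.0, -177.0, 100.0], [671.0, -39.0, 139.0]]
pan_bar 0.71 [280. 230.] 2324 [ 590. -110.  105.] [[489.0, -177.0, 100.0], [670.0, -41.0, 139.0]]
pan_ear 0.87 [277. 232.] 2562 [ 586. -108.  105.] [[479.0, -177.0, 99.0], [671.0, -38.0, 139.0]]
key 0.58 [312. 204.] 257 [577.  11. 140.] [[559.0, -31.0, 116.0], [587.0, 43.0, 167.0]]
guard 0.96 [328. 204.] 324 [600.  53. 112.] [[542.0, 43.0, 30.0], [644.0, 68.0, 169.0]]
tray 0.73 [294. 286.] 4521 [ 735. -145.    6.] [[636.0, -241.0, 1.0], [838.0, -50.0, 47.0]]
nut0 0.47 [278. 227.] 60 [ 585. -109.  122.] [[575.0, -117.0, 104.0], [591.0, -99.0, 128.0]]
nut0 0.4 [289. 226.] 55 [608. -83. 123.] [[598.0, -92.0, 111.0], [615.0, -72.0, 130.0]]
nut0 0.39 [262. 229.] 51 [ 566. -148.  122.] [[555.0, -156.0, 108.0], [572.0, -139.0, 130.0]]
spray_can 0.7
[... 1313 characters left out ...]
[668.0, -247.0, -0.0], [839.0, -53.0, 47.0]]
nut0 0.67 [373. 134.] 2458 [ 762. -153.    5.] [[679.0, -245.0, -0.0], [837.0, -53.0, 45.0]]
nut0 0.63 [379. 184.] 48 [ 561. -145.  122.] [[551.0, -158.0, 102.0], [572.0, -135.0, 128.0]]
nut0 0.61 [359. 175.] 39 [603. -80. 124.] [[594.0, -90.0, 117.0], [612.0, -71.0, 129.0]]
spray_can 0.57 [330. 122.] 436 [756.  15. 181.] [[745.0, -8.0, 28.0], [792.0, 38.0, 193.0]]
socket 0.68 [406. 191.] 99 [ 552. -247.   49.] [[538.0, -261.0, 1.0], [564.0, -234.0, 63.0]]
oil_bottle 0.66 [446. 157.] 628 [ 648. -370.  111.] [[623.0, -414.0, 1.0], [685.0, -350.0, 172.0]]
impact_wrench 0.7 [196. 219.] 1942 [466. 446.  57.] [[390.0, 309.0, 0.0], [538.0, 537.0, 69.0]]
```

View pics/scene0.png

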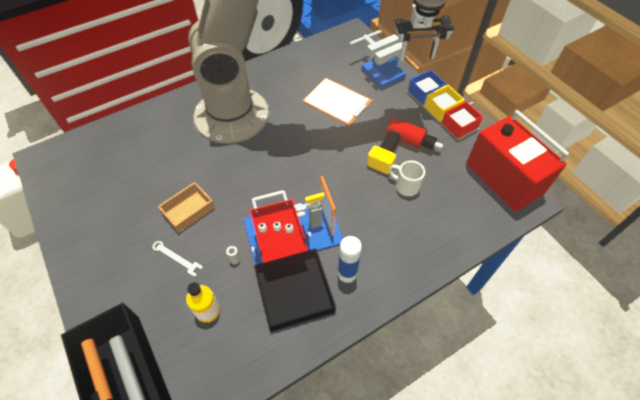

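View pics/top0.png

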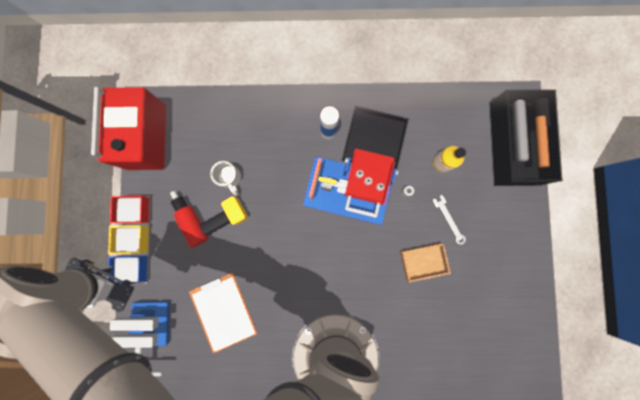

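The scene image shows the pan at about (277,230), the bar at (270,198), the yellow wing at (315,198) and the guard's orange edge at (328,205). The tray is at (294,286) and the spray can is beside it at (348,258). In the top image the pan is at (368,175), the bar at (362,210) and the wing at (327,183).

```bash
python3 - <<'E'
from h import *
for n in("scene","top"):
    p,d=bot.read_camera(n); hsv=cv2.cvtColor(p,cv2.COLOR_BGR2HSV); H,S,V=cv2.split(hsv)
    box=np.zeros(H.shape,bool)
    if n=="scene": box[170:275,235:350]=1
    else: box[145:225,300:400]=1
    C=lambda m:cloud(n,d,m&box)
    red=C(((H<6)|(H>174))&(S>150)&(V>60)); red=red[(red[:,2]>92)&(red[:,2]<145)]
    r=cv2.minAreaRect(red[:,:2].astype(np.float32)); print(n,"red",len(red),r)
    w=red[red[:,2]>130]; print(" walltop z",np.percentile(w[:,2],[50,95]), "floor",np.median(red[red[:,2]<115,2]))
    ye=C((H>20)&(H<35)&(S>120)&(V>100)); ye=ye[ye[:,2]>130]; print(" yellow",len(ye),cv2.minAreaRect(ye[:,:2].astype(np.float32)),np.percentile(ye[:,2],[2,50,98]))
    og=C((H>5)&(H<19)&(S>120)); og=og[og[:,2]>155]; 
    if len(og)>5: print(" orange",len(og),cv2.minAreaRect(og[:,:2].astype(np.float32)),np.median(og[:,2]))
    ba=C((S<60)&(V>120)); ba=ba[(ba[:,2]>108)&(ba[:,2]<140)]; q=ba[ba[:,0]<520]
    print(" bar",len(q),cv2.minAreaRect(q[:,:2].astype(np.float32)) if len(q)>3 else "",np.percentile(q[:,2],[5,50,95]) if len(q) else "")
    t=bot.silhouettes("tray",n)[0]["mask"]; t=cloud(n,d,t); t=t[(t[:,2]<50)]; print(" tray",cv2.minAreaRect(t[:,:2].astype(np.float32)))
    bl=C((H>100)&(H<125)&(S>120)); bl=bl[bl[:,2]<25]; print(" plate",cv2.minAreaRect(bl[:,:2].astype(np.float32)))
    x0,y0,x1,y1=(235,170,350,275) if n=="scene" else (300,145,400,225)
    cv2.imwrite(f"pics/{n}c.png",cv2.resize(p[y0:y1,x0:x1],None,fx=5,fy=5,interpolation=2))
E
python3 -c "
import cv2,numpy as np
a=cv2.imread('pics/scenec.png');b=cv2.imread('pics/topc.png')
h=500;a=cv2.resize(a,(400,365));b=cv2.resize(b,(400,320));b=cv2.copyMakeBorder(b,0,45,0,0,0);cv2.imwrite('pics/both.png',np.hstack([a,b]))"
```

```text
scene red 2190 ((594.487060546875, -111.87420654296875), (127.15021514892578, 161.28627014160156), 75.2387924194336)
 walltop z [137.48373037 141.41574654] floor 104.10604529747437
 yellow 119 ((576.97412109375, 21.212779998779297), (52.879241943359375, 13.892036437988281), 77.6930160522461) [142.68142775 160.83596247 167.67840544]
 orange 105 ((587.0499267578125, 59.229896545410156), (6.649913787841797, 120.29718017578125), 74.95207214355469) 167.1630683904574
 bar 148 ((491.9537658691406, -85.71566009521484), (100.51528930664062, 36.02277755737305), 79.38729858398438) [124.52135252 129.41108523 133.05326999]
 tray ((738.3875732421875, -143.6733856201172), (199.75491333007812, 192.2725067138672), 75.68002319335938)
 plate ((563.4476318359375, -52.48744201660156), (283.0010986328125, 176.15113830566406), 74.40145111083984)
top red 1688 ((594.2423706054688, -115.16761779785156), (135.1292266845703, 158.15428161621094), 75.62089538574219)
 walltop z [137.74110452 142.15568994] floor 103.00511537918162
 yellow 55 ((576.2305297851562, 22.040447235107422), (50.80885314941406, 9.212065696716309), 76.82003021240234) [157.23318378 163.15317842 168.36740596]
 orange 37 ((586.12353515625, 58.28240203857422), (2.4518516063690186, 107.3868408203125), 75.47015380859375) 166.50831422813582
 bar 146 ((490.9866638183594, -89.41390991210938), (110.31275939941406, 42.42654800415039), 83.30553436279297) [124.99361642 128.62718939 132.3561025 ]
 tray ((569.1590576171875, -58.26768493652344), (294.8231201171875, 196.6936492919922), 75.03633117675781)
 plate ((571.4583740234375, -60.1270751953125), (288.09619140625, 200.41090393066406), 75.29798889160156)
```

View pics/both.png

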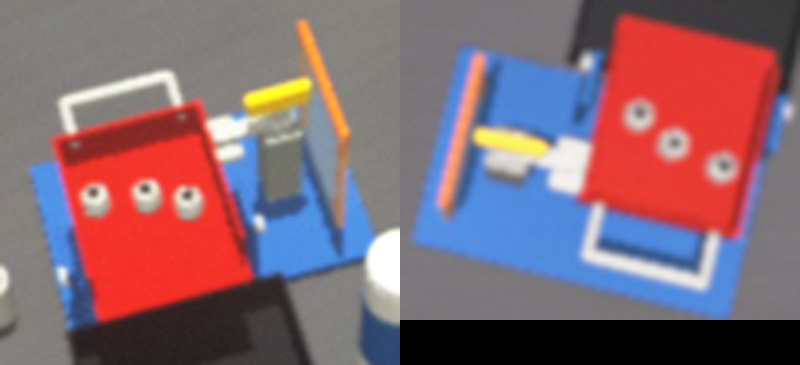

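Both cameras agree that the station yaw is about -15° and the hinge is at about (627,-121). That puts the key axis at about (577,21.5) and the bar at about (480,-82,125). All sizes match the text.

```bash
cat >> h.py <<'E'
from scipy.spatial.transform import Rotation as Ro
def go(g,yaw):
    """tool-frame move from the measured pose to the grasp point g, tool down with yaw"""
    s=bot.state(); R=Ro.from_euler("xyz",s["ee_rot"],degrees=True); T=Ro.from_euler("xyz",[180,0,yaw],degrees=True)
    d=np.array(g)+[0,0,180]-s["position"]
    print("at",np.round(s["position"],1),np.round(s["ee_rot"],1),"d",np.round(R.inv().apply(d),1),"rot",np.round((R.inv()*T).as_rotvec(degrees=True),1),"d after rot",np.round(T.inv().apply(d),1),"q",np.round(s["joint_positions"]))
E
python3 -c "
from h import *
go([577,21.5,270],77)"
```

```text
at [296.5 606.3 404.7] [-180.    -0.   153.9] d [-508.9 -402.1  -45.3] rot [-0.   0.  76.9] d after rot [-506.8  404.8  -45.3] q [-73.  24.   4.  92.  -2.  64.  -4.]
```

Units first: shifts go in shares of 500 mm and turns go in shares of 180 degrees. So -25.4 mm / 500 = -0.0508, -20.1 mm / 500 = -0.0402.

Emit:
{"api": "creep_tool", "payload": {"segments": [[[-0.0508,-0.0402,-0.0046],[0,0,0]],[[-0.0508,-0.0402,-0.0046],[0,0,0]],[[-0.0508,-0.0402,-0.0046],[0,0,0]],[[-0.0508,-0.0402,-0.0046],[0,0,0]],[[-0.0508,-0.0402,-0.0046],[0,0,0]],[[-0.0508,-0.0402,-0.0046],[0,0,0]],[[-0.0508,-0.0402,-0.0046],[0,0,0]],[[-0.0508,-0.0402,-0.0046],[0,0,0]],[[-0.0508,-0.0402,-0.0046],[0,0,0]],[[-0.0508,-0.0402,-0.0046],[0,0,0]]], "finger_gap": 30}}

```text
time: 2.33
position: [436.8, 312.6, 428.0]
ee_rot: [180.0, 0.0, 153.9]
contact_force: [0.7, 0.4, -0.2]
width: 31.9
finger_force: 0.0
```

Emit:
{"api": "creep_tool", "payload": {"segments": [[[-0.0508,-0.0402,-0.0046],[0,0,0]],[[-0.0508,-0.0402,-0.0046],[0,0,0]],[[-0.0508,-0.0402,-0.0046],[0,0,0]],[[-0.0508,-0.0402,-0.0046],[0,0,0]],[[-0.0508,-0.0402,-0.0046],[0,0,0]],[[-0.0508,-0.0402,-0.0046],[0,0,0]],[[-0.0508,-0.0402,-0.0046],[0,0,0]],[[-0.0508,-0.0402,-0.0046],[0,0,0]],[[-0.0508,-0.0402,-0.0046],[0,0,0]],[[-0.0508,-0.0402,-0.0046],[0,0,0]]]}}

```text
time: 3.17
position: [576.6, 20.5, 451.0]
ee_rot: [180.0, 0.0, 153.9]
contact_force: [0.3, 0.4, -0.2]
width: 30.0
finger_force: 0.0
```

Emit:
{"api": "creep_tool", "payload": {"segments": [[[0,0,0],[0,0,0.0389]],[[0,0,0],[0,0,0.0389]],[[0,0,0],[0,0,0.0389]],[[0,0,0],[0,0,0.0389]],[[0,0,0],[0,0,0.0389]],[[0,0,0],[0,0,0.0389]],[[0,0,0],[0,0,0.0389]],[[0,0,0],[0,0,0.0389]],[[0,0,0],[0,0,0.0389]],[[0,0,0],[0,0,0.0389]]]}}

```text
time: 4.0
position: [576.2, 22.0, 450.8]
ee_rot: [180.0, -0.0, 83.6]
contact_force: [-0.2, 0.0, -0.0]
width: 29.8
finger_force: 0.0
```

Emit:
{"api": "creep_tool", "payload": {"segments": [[[0,0,0],[0,0,0.0389]],[[0,0,0],[0,0,0]],[[0,0,0],[0,0,0]]]}}

```text
time: 4.25
position: [576.2, 22.2, 450.7]
ee_rot: [180.0, 0.0, 77.2]
contact_force: [-0.4, -0.2, -0.3]
width: 30.3
finger_force: 0.0
```

```bash
python3 - <<'E'
from h import *
go([577,21.5,270],77)
n="wrist"; p,d=bot.read_camera(n); cv2.imwrite("pics/w1.png",p)
hsv=cv2.cvtColor(p,cv2.COLOR_BGR2HSV); H,S,V=cv2.split(hsv)
ye=cloud(n,d,(H>20)&(H<35)&(S>120)&(V>100)); ye=ye[(ye[:,2]>150)&(np.hypot(ye[:,0]-577,ye[:,1]-21)<60)]
if len(ye): print("yellow",len(ye),cv2.minAreaRect(ye[:,:2].astype(np.float32)),np.percentile(ye[:,2],[2,50,98]))
E
```

```text
at [576.2  22.2 450.7] [180.    0.   77.2] d [-0.6  0.9  0.7] rot [0.  0.  0.2] d after rot [-0.6  0.9  0.7] q [-38.  15.  36. 103.  -9.  65. -12.]
yellow 1405 ((591.9562377929688, 44.57051086425781), (75.44771575927734, 81.4773941040039), 18.19801139831543) [159.95176807 164.76746681 169.35379545]
```

View pics/w1.png

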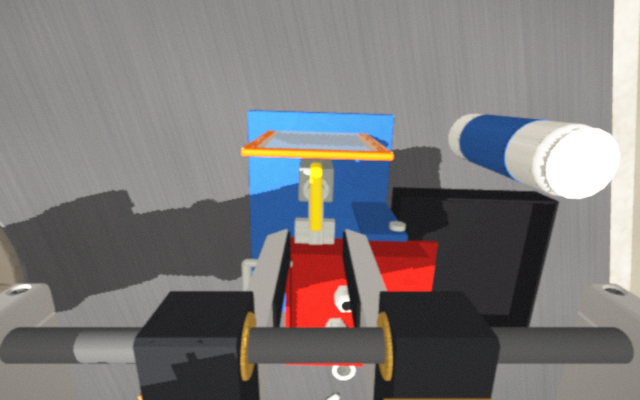

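The wrist image shows the blade at (316,165–230), nearly upright between the fingers' lines. The guard's orange edge is at row 153, columns 245–392. Next I restrict the yellow cloud to the blade and measure again.

```bash
cat >> h.py <<'E'
def blade():
    n="wrist"; p,d=bot.read_camera(n); H,S,V=cv2.split(cv2.cvtColor(p,cv2.COLOR_BGR2HSV))
    ye=cloud(n,d,(H>23)&(H<35)&(S>120)&(V>80)); ye=ye[(ye[:,2]>157)&(np.hypot(ye[:,0]-577,ye[:,1]-21)<33)]
    c,sz,_=r=cv2.minAreaRect(ye[:,:2].astype(np.float32)); b=cv2.boxPoints(r); e=max([b[1]-b[0],b[2]-b[1]],key=np.linalg.norm)
    print("blade",len(ye),np.round(c,1),np.round(sz,1),"dir",round(np.degrees(np.arctan2(e[1],e[0]))%180,1),"z",np.median(ye[:,2]))
    u,v=np.nonzero((H>5)&(H<19)&(S>150)); og=cloud(n,d,(H>5)&(H<19)&(S>150)); og=og[(og[:,2]>162)&(og[:,2]<174)&(np.hypot(og[:,0]-587,og[:,1]-59)<75)]
    if len(og)>5: print("orange",cv2.minAreaRect(og[:,:2].astype(np.float32)))
    return p
E
python3 -c "
from h import *
blade()"
```

```text
blade 661 [577.3  22.9] [55.  9.] dir 77.3 z 163.90244528222797
orange ((587.41552734375, 60.035343170166016), (6.2061028480529785, 118.46795654296875), 75.37227630615234)
```

Converted, 23.7 mm / 500 = 0.0474, 23.5 mm / 500 = 0.047.

Emit:
{"api": "creep_tool", "payload": {"segments": [[[0,0.0004,0.047],[0,0,0]],[[0,0.0004,0.047],[0,0,0]],[[0,0.0004,0.047],[0,0,0]],[[0,0.0004,0.047],[0,0,0]],[[0,0.0004,0.0474],[0,0,0]],[[0,0,0],[0,0,0]],[[0,0,0],[0,0,0]]]}}

```text
time: 4.93
position: [577.1, 21.6, 332.7]
ee_rot: [-179.9, 0.1, 77.0]
contact_force: [-0.1, 0.2, -0.4]
width: 29.9
finger_force: 0.0
```

Emit:
{"api": "creep_tool", "payload": {"segments": [[[0,0,0],[0,0,0]],[[0,0,0],[0,0,0]],[[0,0,0],[0,0,0]],[[0,0,0],[0,0,0]],[[0,0,0],[0,0,0]],[[0,0,0],[0,0,0]]], "finger_gap": 0, "clamp_n": 30}}

```text
time: 5.43
position: [576.5, 22.0, 334.2]
ee_rot: [-179.9, -0.1, 77.0]
contact_force: [-11.1, 1.3, 11.4]
width: 14.1
finger_force: 30.0
```

Emit:
{"api": "creep_tool", "payload": {"segments": [[[0,0,0],[0,0,0]],[[0,0,0],[0,0,0]],[[0,0,0],[0,0,0]]]}}

```text
time: 5.68
position: [576.5, 22.0, 334.2]
ee_rot: [-179.9, -0.1, 77.0]
contact_force: [-11.4, 1.3, 11.7]
width: 14.3
finger_force: 30.0
```

```bash
python3 - <<'E'
from h import *
cv2.imwrite("pics/w2.png",blade())
s=bot.state(); print(s["contact_force"],s["wrist_torque"])
E
```

```text
blade 1946 [577.1  23.2] [55.2  9.4] dir 76.5 z 163.75162911273594
orange ((587.853759765625, 60.158016204833984), (6.432373046875, 117.65798950195312), 75.4046630859375)
[-11.77640118   1.84417761  12.24214399] [ 4.13786116e-01  3.19165179e+00 -2.73360365e-03]
```

View pics/w2.png

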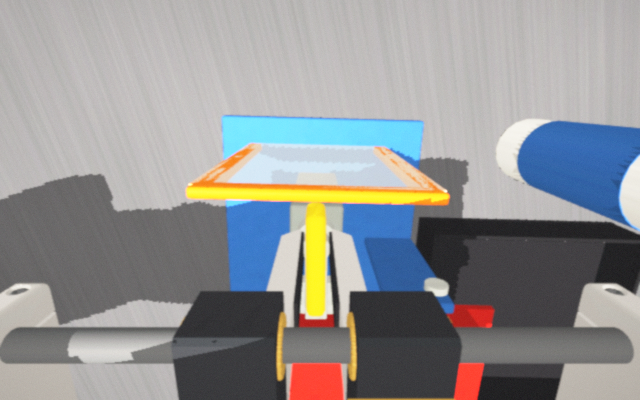

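The blade at (316,205–315) shows gaps on both sides of it, and the tool is being pushed up. The fingertips are probably closing on the key's hub below the blade, so I will grip a little higher.

Converted, -4 mm / 500 = -0.008, -3 mm / 500 = -0.006.

Emit:
{"api": "creep_tool", "payload": {"segments": [[[0,0,0],[0,0,0]],[[0,0,0],[0,0,0]],[[0,0,-0.006],[0,0,0]],[[0,0,-0.008],[0,0,0]],[[0,0,0],[0,0,0]]], "finger_gap": 28}}

```text
time: 6.15
position: [577.6, 21.8, 341.2]
ee_rot: [179.9, -0.0, 76.9]
contact_force: [0.6, 0.0, -0.2]
width: 28.2
finger_force: 0.0
```

Emit:
{"api": "creep_tool", "payload": {"segments": [[[0,0,0],[0,0,0]],[[0,0,0],[0,0,0]],[[0,0,0],[0,0,0]],[[0,0,0],[0,0,0]],[[0,0,0],[0,0,0]],[[0,0,0],[0,0,0]]], "finger_gap": 0, "clamp_n": 30}}

```text
time: 6.65
position: [576.5, 22.0, 339.9]
ee_rot: [-179.9, 0.0, 76.9]
contact_force: [-9.2, 2.0, 10.3]
width: 9.6
finger_force: 30.0
```

```bash
python3 - <<'E'
from h import *
s=bot.state(); print(s["contact_force"],s["wrist_torque"])
blade()
E
```

```text
[-9.24750292  1.98504815 10.28044624] [ 0.34890797  2.23883917 -0.00616703]
blade 1838 [577.1  23.2] [55.2 11.2] dir 74.7 z 163.74635215650449
orange ((588.027099609375, 59.95146942138672), (6.687327861785889, 116.60386657714844), 75.41534423828125)
```

Converted, -1 mm / 500 = -0.002, -6 degrees / 180 = -0.0333.

Emit:
{"api": "creep_tool", "payload": {"segments": [[[0,-0.002,0.002],[0,0,0]],[[0,0,0],[0,0,-0.0333]],[[0,0,0],[0,0,-0.0333]],[[0,0,0],[0,0,-0.0333]],[[0,0,0],[0,0,-0.0333]],[[0,0,0],[0,0,-0.0333]],[[0,0,0],[0,0,-0.0333]],[[0,0,0],[0,0,0]]], "clamp_n": 40}}

```text
time: 7.37
position: [575.9, 21.9, 339.8]
ee_rot: [-180.0, -0.1, 113.3]
contact_force: [-9.6, 0.7, 21.0]
width: 9.8
finger_force: 40.0
```

```bash
python3 -c "
from h import *
s=bot.state(); print(s['wrist_torque']); blade()"
```

```text
[0.20260429 2.54599831 0.06755023]
blade 1804 [576.7  23.3] [ 9.6 54.8] dir 113.3 z 163.8308891608322
orange ((587.5803833007812, 60.204612731933594), (6.405630111694336, 117.05359649658203), 75.20185852050781)
```

Converted, -1 mm / 500 = -0.002, -0.9 mm / 500 = -0.0018, -6.4 degrees / 180 = -0.0356.

Emit:
{"api": "creep_tool", "payload": {"segments": [[[0.0008,-0.0018,-0.002],[0,0,0]],[[0,0,0],[0,0,-0.0356]],[[0,0,0],[0,0,-0.0356]],[[0,0,0],[0,0,-0.0356]],[[0,0,0],[0,0,-0.0356]],[[0,0,0],[0,0,-0.0356]],[[0,0,0],[0,0,-0.0356]],[[0,0,0],[0,0,-0.0356]],[[0,0,0],[0,0,-0.0356]],[[0,0,0],[0,0,0]]]}}

```text
time: 8.25
position: [575.3, 21.9, 339.9]
ee_rot: [-180.0, 0.0, 164.5]
contact_force: [0.4, 0.5, 1.3]
width: 10.2
finger_force: 40.0
```

```bash
python3 -c "
from h import *
s=bot.state(); print(s['wrist_torque']); blade()"
```

```text
[ 0.03471118 -0.06467815  0.10096479]
blade 1798 [576.2  22.7] [ 9.3 54.9] dir 164.4 z 163.84908023156186
orange ((565.9598999023438, 65.5276107788086), (5.69892692565918, 76.55284118652344), 75.17959594726562)
```

Key at about 89° (1.55 rad). Release it narrowly, rise and compute the move to the bar.

Converted, -30 mm / 500 = -0.06, -20 mm / 500 = -0.04, 7 degrees / 180 = 0.0389.

Emit:
{"api": "creep_tool", "payload": {"segments": [[[0,0,0],[0,0,0]],[[0,0,0],[0,0,0]],[[0,0,0],[0,0,0]],[[0,0,-0.04],[0,0,0]],[[0,0,-0.06],[0,0,0]],[[0,0,-0.06],[0,0,0]],[[0,0,0],[0,0,0.0389]],[[0,0,0],[0,0,0.0389]],[[0,0,0],[0,0,0.0389]],[[0,0,0],[0,0,0.0389]]], "finger_gap": 26}}

```text
time: 9.13
position: [575.2, 22.2, 420.1]
ee_rot: [180.0, 0.0, 135.7]
contact_force: [-0.3, 0.1, 1.1]
width: 25.8
finger_force: 0.0
```

Emit:
{"api": "creep_tool", "payload": {"segments": [[[0,0,0],[0,0,0.0389]],[[0,0,0],[0,0,0.0389]],[[0,0,0],[0,0,0.0389]],[[0,0,0],[0,0,0.0389]],[[0,0,0],[0,0,0.0389]],[[0,0,0],[0,0,0.0389]],[[0,0,0],[0,0,0.0389]],[[0,0,0],[0,0,0.0389]],[[0,0,0],[0,0,0.0306]],[[0,0,0],[0,0,0]]]}}

```text
time: 9.97
position: [575.2, 22.3, 419.8]
ee_rot: [-180.0, 0.0, 74.3]
contact_force: [-0.4, 0.6, -0.2]
width: 25.8
finger_force: 0.0
```

```bash
python3 - <<'E'
from h import *
go([480.1,-82,230],75)
blade()
p,d=bot.read_camera("top"); H,S,V=cv2.split(cv2.cvtColor(p,cv2.COLOR_BGR2HSV))
p,d=bot.read_camera("scene"); H,S,V=cv2.split(cv2.cvtColor(p,cv2.COLOR_BGR2HSV))
q=cloud("scene",d,(S<60)&(V>120)); ex=np.array([.966,-.259]);ey=np.array([.259,.966])
q=q[(q[:,2]>115)&(q[:,2]<140)]; h=np.array([627,-121]); L=np.c_[(q[:,:2]-h)@ex,(q[:,:2]-h)@ey,q[:,2]]
L=L[(L[:,0]<-142)&(L[:,0]>-170)&(abs(L[:,1])<30)]; print("bar local",len(L),np.percentile(L,[5,50,95],0))
E
```

```text
at [575.2  22.3 419.8] [-180.     0.    74.3] d [-126.1  -63.3    9.9] rot [-0.   0.  -0.7] d after rot [-125.3  -64.9    9.8] q [-33.  16.  30. 105.  -9.  61. -16.]
blade 1041 [580.3  34.4] [32.7 55.1] dir 164.6 z 163.62205396518053
orange ((588.3553466796875, 60.033836364746094), (6.064560413360596, 116.86679077148438), 75.69581604003906)
bar local 67 [[-155.06984137  -26.96608806  124.32027411]
 [-149.5963157    -0.61041577  129.35691327]
 [-146.09207577   26.56538983  132.9706548 ]]
```

Converted, -31.6 mm / 500 = -0.0632, -31.5 mm / 500 = -0.063, -0.7 degrees / 180 = -0.0039.

Emit:
{"api": "creep_tool", "payload": {"segments": [[[-0.063,-0.0312,0],[0,0,0]],[[-0.063,-0.0312,0],[0,0,0]],[[-0.063,-0.0312,0],[0,0,0]],[[-0.0632,-0.0312,0],[0,0,-0.0039]],[[0,0,0],[0,0,0]],[[0,0,0],[0,0,0]]], "finger_gap": 34}}

```text
time: 10.62
position: [480.7, -84.5, 420.5]
ee_rot: [180.0, -0.1, 75.3]
contact_force: [0.4, 0.4, 0.8]
width: 34.1
finger_force: 0.0
```

```bash
python3 - <<'E'
from h import *
go([480.7,-82,125],75)
n="wrist";p,d=bot.read_camera(n); H,S,V=cv2.split(cv2.cvtColor(p,cv2.COLOR_BGR2HSV))
q=cloud(n,d,(S<60)); ex=np.array([.966,-.259]);ey=np.array([.259,.966])
q=q[(q[:,2]>115)&(q[:,2]<140)]; h=np.array([627,-121]); L=np.c_[(q[:,:2]-h)@ex,(q[:,:2]-h)@ey,q[:,2]]
L=L[(L[:,0]<-140)&(L[:,0]>-170)&(abs(L[:,1])<50)]; print("bar local",len(L),np.percentile(L,[5,50,95],0) if len(L) else "")
cv2.imwrite("pics/w3.png",p)
E
```

```text
at [480.7 -84.5 420.5] [ 1.80e+02 -1.00e-01  7.53e+01] d [  2.3  -0.7 115.5] rot [ 0.  -0.1  0.3] d after rot [  2.4  -0.6 115.5] q [-29.   6.  34. 116.  -4.  59.  -8.]
bar local 1353 [[-154.82293349  -43.39677485  126.86822929]
 [-150.40071224    4.57277937  129.22242868]
 [-143.6110027    47.12384656  130.77665987]]
```

View pics/w3.png

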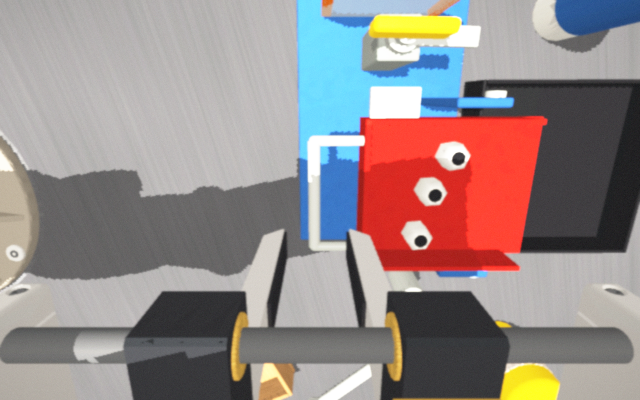

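The wrist image shows the bar upright at (315,190), between the finger lines. The wing has turned to lie along x at (415,26), the ear at (396,100) is clear of the dog, and the three nuts sit at (453,155), (430,191) and (416,235).

Converted, 29 mm / 500 = 0.058, 2 mm / 500 = 0.004.

Emit:
{"api": "creep_tool", "payload": {"segments": [[[0.0012,-0.0004,0.058],[0,0,0]],[[0.0012,-0.0004,0.058],[0,0,0]],[[0.0012,-0.0004,0.058],[0,0,0]],[[0.0012,0,0.058],[0,0,0]],[[0,0,0.004],[0,0,0]],[[0,0,0],[0,0,0]],[[0,0,0],[0,0,0]]]}}

```text
time: 11.25
position: [482.5, -80.4, 303.0]
ee_rot: [180.0, 0.0, 75.4]
contact_force: [-0.8, -0.3, 0.4]
width: 33.9
finger_force: 0.0
```

Emit:
{"api": "creep_tool", "payload": {"segments": [[[0,0,0],[0,0,0]],[[0,0,0],[0,0,0]],[[0,0,0],[0,0,0]],[[0,0,0],[0,0,0]],[[0,0,0],[0,0,0]]], "finger_gap": 0, "clamp_n": 40}}

```text
time: 11.67
position: [480.7, -80.2, 302.3]
ee_rot: [-179.8, -0.0, 75.3]
contact_force: [-13.1, 4.0, 15.4]
width: 8.7
finger_force: 40.0
```

```bash
python3 - <<'E'
from h import *
go([480.7,-82,125],75)
r=np.hypot(152,20);a0=np.arctan2(20,152)
for t in range(0,86,10):
    a=a0+np.radians(t); print(t,"dx_st %.1f dz %.1f"%(-r*np.cos(a)+152,r*np.sin(a)-20))
E
```

```text
at [480.7 -80.2 302.3] [-179.8   -0.    75.3] d [-1.7  0.4 -2.7] rot [-0.2 -0.   0.3] d after rot [-1.7  0.4 -2.7] q [-25.  16.  32. 123. -12.  44.  -0.]
0 dx_st 0.0 dz 0.0
10 dx_st 5.8 dz 26.1
20 dx_st 16.0 dz 50.8
30 dx_st 30.4 dz 73.3
40 dx_st 48.4 dz 93.0
50 dx_st 69.6 dz 109.3
60 dx_st 93.3 dz 121.6
70 dx_st 118.8 dz 129.7
80 dx_st 145.3 dz 133.2
```

Converted, -6.5 mm / 500 = -0.013, 1.5 mm / 500 = 0.003.

Emit:
{"api": "creep_tool", "payload": {"segments": [[[0,-0.002,0],[0,0,0]],[[0,0.0028,-0.013],[0,0,0]],[[0,0.0028,-0.013],[0,0,0]],[[0,0.003,-0.013],[0,0,0]],[[0,0.003,-0.013],[0,0,0]],[[0,0,0],[0,0,0]]]}}

```text
time: 12.17
position: [486.0, -81.6, 329.1]
ee_rot: [-179.9, -0.0, 75.3]
contact_force: [-8.7, 3.3, 3.1]
width: 8.7
finger_force: 40.0
```

```bash
python3 -c "
from h import *
go([480.7,-82,125],75)
p,d=bot.read_camera('scene');m=cloud('scene',d,bot.silhouettes('pan','scene')[0]['mask']);print(np.percentile(m[:,2],[2,98]))"
```

```text
at [486.  -81.6 329.1] [-179.9   -0.    75.3] d [-1.7 -5.  24.1] rot [-0.1 -0.   0.3] d after rot [-1.7 -5.  24.1] q [-26.  14.  33. 121. -10.  48.  -2.]
[ 11.74254496 156.70879777]
```

Converted, -6.2 mm / 500 = -0.0124, -6.1 mm / 500 = -0.0122.

Emit:
{"api": "creep_tool", "payload": {"segments": [[[0,0.004,-0.0124],[0,0,0]],[[0,0.005,-0.0124],[0,0,0]],[[0,0.0052,-0.0124],[0,0,0]],[[0,0.0054,-0.0122],[0,0,0]],[[0,0.0068,-0.0114],[0,0,0]],[[0,0.0072,-0.0114],[0,0,0]],[[0,0.0074,-0.0112],[0,0,0]],[[0,0.0074,-0.011],[0,0,0]],[[0,0,0],[0,0,0]]]}}

```text
time: 13.02
position: [509.1, -87.7, 376.3]
ee_rot: [-179.8, -0.0, 75.3]
contact_force: [-18.3, 6.5, 15.4]
width: 8.5
finger_force: 40.0
```

Emit:
{"api": "creep_tool", "payload": {"segments": [[[0,0.0088,-0.01],[0,0,0]],[[0,0.009,-0.0098],[0,0,0]],[[0,0.009,-0.0098],[0,0,0]],[[0,0.0092,-0.0098],[0,0,0]],[[0,0.0104,-0.0084],[0,0,0]],[[0,0.0106,-0.0082],[0,0,0]],[[0,0.0106,-0.008],[0,0,0]],[[0,0.0108,-0.008],[0,0,0]],[[0,0,0],[0,0,0]]]}}

```text
time: 13.77
position: [547.3, -97.8, 413.8]
ee_rot: [-179.8, -0.1, 75.3]
contact_force: [-25.7, 8.7, 41.5]
width: 9.0
finger_force: 40.0
```

```bash
python3 -c "
from h import *
go([480.7,-82,125],75);s=bot.state();print(s['contact_force'],s['wrist_torque'])
p,d=bot.read_camera('scene');print([(round(x['confidence'],2),np.round(x['pixel'])) for x in bot.silhouettes('nut0','scene')])"
```

```text
at [547.3 -97.8 413.8] [-1.798e+02 -1.000e-01  7.530e+01] d [ -1.7 -68.1 109. ] rot [-0.2 -0.1  0.3] d after rot [ -1.9 -68.4 108.8] q [-25.  14.  34. 108.  -9.  60.  -2.]
[-25.66265199   8.67534332  41.46261309] [1.98742065 6.25227918 0.11250874]
[(0.54, array([274., 276.])), (0.5, array([289., 272.]))]
```

The force points along the outward radial direction, so my arc is a few mm too tight. I shift outward and continue.

Converted, 6 mm / 500 = 0.012, -2.5 mm / 500 = -0.005.

Emit:
{"api": "creep_tool", "payload": {"segments": [[[0,-0.0032,-0.005],[0,0,0]],[[0,0,0],[0,0,0]],[[0,0.0116,-0.0068],[0,0,0]],[[0,0.0116,-0.0066],[0,0,0]],[[0,0.0118,-0.0064],[0,0,0]],[[0,0.012,-0.006],[0,0,0]],[[0,0,0],[0,0,0]]]}}

```text
time: 14.45
position: [570.2, -103.6, 427.9]
ee_rot: [179.9, 0.0, 75.3]
contact_force: [-2.9, 2.6, 8.4]
width: 8.6
finger_force: 40.0
```

```bash
python3 -c "
from h import *
s=bot.state();print(s['contact_force'],s['wrist_torque'])"
```

```text
[-2.85728471  2.58658997  8.42717086] [0.61948082 0.73430541 0.03045859]
```

Low force now. On to about 77°.

Converted, 6.5 mm / 500 = 0.013, 6.4 mm / 500 = 0.0128.

Emit:
{"api": "creep_tool", "payload": {"segments": [[[0,0.0124,-0.0054],[0,0,0]],[[0,0.0126,-0.005],[0,0,0]],[[0,0.0128,-0.0044],[0,0,0]],[[0,0.013,-0.004],[0,0,0]],[[0,0,0],[0,0,0]]]}}

```text
time: 14.87
position: [594.5, -109.9, 436.6]
ee_rot: [179.9, 0.0, 75.3]
contact_force: [1.7, 2.1, 3.4]
width: 8.9
finger_force: 40.0
```

Emit:
{"api": "creep_tool", "payload": {"segments": [[[0,0.0132,-0.003],[0,0,0]],[[0,0.0132,-0.0024],[0,0,0]],[[0,0.0132,-0.0016],[0,0,0]],[[0,0,0],[0,0,0]],[[0,0,0],[0,0,0]],[[0,0,0],[0,0,0]],[[0,0,0],[0,0,0]]]}}

```text
time: 15.45
position: [612.9, -114.8, 440.3]
ee_rot: [179.9, -0.0, 75.3]
contact_force: [1.2, 2.2, 5.4]
width: 8.6
finger_force: 40.0
```

```bash
python3 - <<'E'
from h import *
s=bot.state();print(s['contact_force'],s['wrist_torque'])
p,d=bot.read_camera('scene'); print([(round(x['confidence'],2),np.round(x['pixel']),np.round(np.median(cloud('scene',d,x['mask']),0))) for x in bot.silhouettes('nut0','scene')])
cv2.imwrite('pics/s2.png',cv2.resize(p[150:340,180:400],None,fx=3,fy=3,interpolation=2))
E
```

```text
[1.2396317  2.20598567 5.4281325 ] [ 0.33897295 -0.01451707  0.00724777]
[(0.65, array([288., 289.]), array([ 737., -163.,   24.])), (0.39, array([305., 284.]), array([ 746., -118.,   24.])), (0.37, array([272., 297.]), array([ 730., -206.,   25.]))]
```

View pics/s2.png

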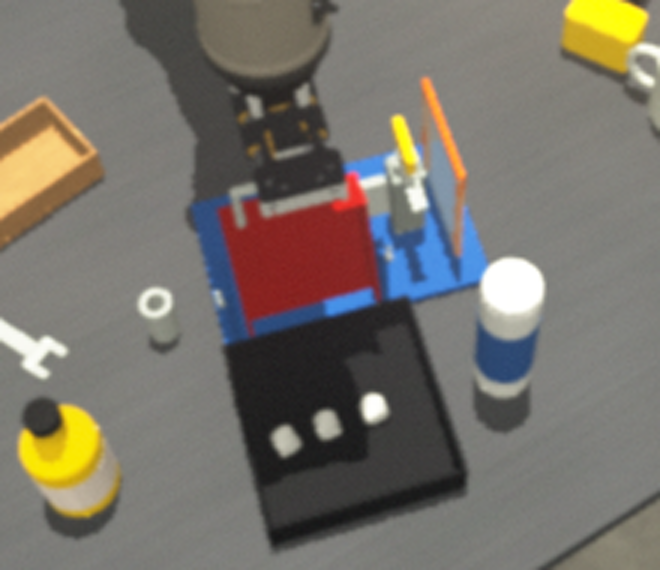

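The scene crop shows the pan near vertical and empty. All three nuts are in the tray, at crop (286,440), (327,424) and (374,408). Now back down.

Converted, -6.6 mm / 500 = -0.0132, -6.5 mm / 500 = -0.013.

Emit:
{"api": "creep_tool", "payload": {"segments": [[[0,-0.0132,0.0016],[0,0,0]],[[0,-0.0132,0.0024],[0,0,0]],[[0,-0.0132,0.003],[0,0,0]],[[0,-0.013,0.004],[0,0,0]],[[0,-0.0128,0.0044],[0,0,0]],[[0,-0.0126,0.005],[0,0,0]],[[0,-0.0124,0.0054],[0,0,0]],[[0,0,0],[0,0,0]]]}}

```text
time: 16.22
position: [568.3, -103.3, 427.5]
ee_rot: [179.9, -0.1, 75.3]
contact_force: [-5.8, 2.2, 9.1]
width: 8.5
finger_force: 40.0
```

Emit:
{"api": "creep_tool", "payload": {"segments": [[[0,-0.012,0.006],[0,0,0]],[[0,-0.0118,0.0064],[0,0,0]],[[0,-0.0116,0.0066],[0,0,0]],[[0,-0.0116,0.0068],[0,0,0]],[[0,-0.0108,0.008],[0,0,0]],[[0,-0.0106,0.008],[0,0,0]],[[0,-0.0106,0.0082],[0,0,0]],[[0,-0.0104,0.0084],[0,0,0]],[[0,0,0],[0,0,0]]]}}

```text
time: 16.97
position: [525.1, -91.9, 397.0]
ee_rot: [180.0, -0.0, 75.3]
contact_force: [2.3, 1.3, -6.4]
width: 8.6
finger_force: 40.0
```

Emit:
{"api": "creep_tool", "payload": {"segments": [[[0,-0.0092,0.0098],[0,0,0]],[[0,-0.009,0.0098],[0,0,0]],[[0,-0.009,0.0098],[0,0,0]],[[0,-0.0088,0.01],[0,0,0]],[[0,0,0],[0,0,0]]]}}

```text
time: 17.38
position: [507.9, -87.3, 376.9]
ee_rot: [180.0, 0.0, 75.3]
contact_force: [7.1, 1.2, -9.6]
width: 8.7
finger_force: 40.0
```

Converted, 6.2 mm / 500 = 0.0124, 6.1 mm / 500 = 0.0122.

Emit:
{"api": "creep_tool", "payload": {"segments": [[[0,-0.0074,0.011],[0,0,0]],[[0,-0.0074,0.0112],[0,0,0]],[[0,-0.0072,0.0114],[0,0,0]],[[0,-0.0068,0.0114],[0,0,0]],[[0,-0.0054,0.0122],[0,0,0]],[[0,-0.0052,0.0124],[0,0,0]],[[0,-0.005,0.0124],[0,0,0]],[[0,-0.0046,0.0124],[0,0,0]],[[0,0,0],[0,0,0]]]}}

```text
time: 18.13
position: [484.5, -81.1, 329.4]
ee_rot: [179.9, 0.0, 75.3]
contact_force: [10.0, 1.4, -7.0]
width: 9.0
finger_force: 40.0
```

Emit:
{"api": "creep_tool", "payload": {"segments": [[[0,-0.003,0.013],[0,0,0]],[[0,-0.003,0.013],[0,0,0]],[[0,-0.0028,0.012],[0,0,0]],[[0,-0.002,0.008],[0,0,0]],[[0,0,0],[0,0,0]],[[0,0,0],[0,0,0]]]}}

```text
time: 18.63
position: [479.7, -79.9, 307.0]
ee_rot: [179.9, 0.0, 75.3]
contact_force: [10.7, 0.1, -5.7]
width: 8.7
finger_force: 40.0
```

Converted, 2.5 mm / 500 = 0.005, 0.3 mm / 500 = 0.0006.

Emit:
{"api": "creep_tool", "payload": {"segments": [[[0,0.0006,0.005],[0,0,0]],[[0,0,0.005],[0,0,0]],[[0,0,0],[0,0,0]]]}}

```text
time: 18.88
position: [479.9, -80.3, 303.5]
ee_rot: [180.0, -0.1, 75.3]
contact_force: [-5.3, 2.7, 39.1]
width: 9.1
finger_force: 40.0
```

Emit:
{"api": "creep_tool", "payload": {"segments": [[[0,0,0.004],[0,0,0]],[[0,0,0],[0,0,0]],[[0,0,0],[0,0,0]]]}}

```text
time: 19.13
position: [479.8, -80.4, 301.7]
ee_rot: [179.9, -0.1, 75.3]
contact_force: [-8.8, 3.3, 48.8]
width: 8.7
finger_force: 40.0
```

```bash
python3 -c "
from h import *
p,d=bot.read_camera('scene');H,S,V=cv2.split(cv2.cvtColor(p,cv2.COLOR_BGR2HSV))
r=cloud('scene',d,((H<6)|(H>174))&(S>150)&(V>60)); h=np.array([627,-121]);ex=np.array([.966,-.259]);ey=np.array([.259,.966])
L=np.c_[(r[:,:2]-h)@ex,(r[:,:2]-h)@ey,r[:,2]];L=L[(L[:,0]>-90)&(L[:,0]<40)&(abs(L[:,1])<50)&(L[:,2]>80)&(L[:,2]<125)]
print(len(L),np.degrees(np.polyfit(L[:,0],L[:,2],1)[0]),np.median(L[:,2]))"
```

```text
1364 0.23940605058545802 103.7625590263726
```

The pan is level on its stop (floor slope 0.2°, firm contact force). Release it and go to the key.

Converted, -1.5 mm / 500 = -0.003.

Emit:
{"api": "creep_tool", "payload": {"segments": [[[0,0,-0.003],[0,0,0]],[[0,0,0],[0,0,0]],[[0,0,0],[0,0,0]],[[0,0,0],[0,0,0]],[[0,0,0],[0,0,0]]], "finger_gap": 30}}

```text
time: 19.6
position: [479.2, -80.0, 301.4]
ee_rot: [-179.9, 0.0, 75.3]
contact_force: [0.4, 0.7, 1.1]
width: 29.4
finger_force: 0.0
```

Emit:
{"api": "creep_tool", "payload": {"segments": [[[0,0,-0.06],[0,0,0]],[[0,0,-0.06],[0,0,0]],[[0,0,-0.06],[0,0,0]],[[0,0,-0.06],[0,0,0]],[[0,0,0],[0,0,0]],[[0,0,0],[0,0,0]]], "finger_gap": 26}}

```text
time: 20.1
position: [479.7, -80.0, 422.9]
ee_rot: [179.9, -0.1, 75.4]
contact_force: [-0.2, 0.1, -0.6]
width: 26.0
finger_force: 0.0
```

```bash
python3 -c "
from h import *
go([575.6,22,240],164.5)
p,d=bot.read_camera('scene');H,S,V=cv2.split(cv2.cvtColor(p,cv2.COLOR_BGR2HSV))
r=cloud('scene',d,((H<6)|(H>174))&(S>150)&(V>60)); h=np.array([627,-121]);ex=np.array([.966,-.259]);ey=np.array([.259,.966])
L=np.c_[(r[:,:2]-h)@ex,(r[:,:2]-h)@ey,r[:,2]];L=L[(L[:,0]>-90)&(L[:,0]<40)&(abs(L[:,1])<50)&(L[:,2]>80)&(L[:,2]<125)]
print(len(L),np.degrees(np.polyfit(L[:,0],L[:,2],1)[0]),np.median(L[:,2]))"
```

```text
at [479.7 -80.  422.9] [ 1.799e+02 -1.000e-01  7.540e+01] d [122.9  67.    3.3] rot [  0.2   0.  -89.1] d after rot [-65.1 123.9   2.9] q [-30.   5.  34. 116.  -4.  60.  -9.]
1375 0.14093846928152695 103.93319815093004
```

Converted, 30.7 mm / 500 = 0.0614, 16.8 mm / 500 = 0.0336, -7 degrees / 180 = -0.0389.

Emit:
{"api": "creep_tool", "payload": {"segments": [[[0.0614,0.0336,0],[0,0,0]],[[0.0614,0.0336,0],[0,0,0]],[[0.0614,0.0334,0],[0,0,0]],[[0.0614,0.0334,0],[0,0,0]],[[0,0,0],[0,0,-0.0389]],[[0,0,0],[0,0,-0.0389]],[[0,0,0],[0,0,-0.0389]],[[0,0,0],[0,0,-0.0389]],[[0,0,0],[0,0,-0.0389]],[[0,0,0],[0,0,-0.0389]]]}}

```text
time: 20.98
position: [575.2, 21.9, 419.9]
ee_rot: [-179.8, -0.0, 117.7]
contact_force: [-0.8, -0.4, -0.7]
width: 25.8
finger_force: 0.0
```

Emit:
{"api": "creep_tool", "payload": {"segments": [[[0,0,0],[0,0,-0.0389]],[[0,0,0],[0,0,-0.0389]],[[0,0,0],[0,0,-0.0389]],[[0,0,0],[0,0,-0.0389]],[[0,0,0],[0,0,-0.0389]],[[0,0,0],[0,0,-0.0389]],[[0,0,0],[0,0,-0.0278]],[[0,0,0],[0,0,0]],[[0,0,0],[0,0,0]]]}}

```text
time: 21.73
position: [575.3, 21.7, 420.5]
ee_rot: [-179.9, -0.1, 164.1]
contact_force: [0.7, -0.1, -0.3]
width: 25.6
finger_force: 0.0
```

```bash
python3 -c "
from h import *
go([575.6,22,160],164.5);blade()"
```

```text
at [575.3  21.7 420.5] [-1.799e+02 -1.000e-01  1.641e+02] d [-0.4  0.5 80.5] rot [-0.1 -0.1 -0.4] d after rot [-0.2  0.4 80.5] q [-22.  15.  16. 105.  -5.  62.  70.]
blade 884 [579.8  32.5] [29.2 55.5] dir 163.9 z 164.1296664902132
orange ((570.5965576171875, 64.13487243652344), (5.408766269683838, 82.44087982177734), 75.82176971435547)
```

Converted, 20 mm / 500 = 0.04.

Emit:
{"api": "creep_tool", "payload": {"segments": [[[0,0,0.04],[0,0,0]],[[0,0,0.04],[0,0,0]],[[0,0,0.04],[0,0,0]],[[0,0,0.04],[0,0,0]],[[0,0,0],[0,0,0]],[[0,0,0],[0,0,0]]]}}

```text
time: 22.28
position: [575.3, 21.9, 341.3]
ee_rot: [-179.9, -0.1, 164.2]
contact_force: [0.8, -0.6, 1.0]
width: 25.8
finger_force: 0.0
```

Emit:
{"api": "creep_tool", "payload": {"segments": [[[0,0,0],[0,0,0]],[[0,0,0],[0,0,0]],[[0,0,0],[0,0,0]],[[0,0,0],[0,0,0]],[[0,0,0],[0,0,0]]], "finger_gap": 0, "clamp_n": 40}}

```text
time: 22.7
position: [575.8, 21.7, 343.1]
ee_rot: [180.0, 0.1, 164.3]
contact_force: [-1.6, -0.8, 7.2]
width: 9.6
finger_force: 40.0
```

```bash
python3 -c "
from h import *
s=bot.state();print(s['contact_force'],s['wrist_torque'])"
```

```text
[-1.58947329 -0.83284004  7.24169158] [-0.36342116  0.35501058 -0.03977231]
```

Units first: shifts go in shares of 500 mm and turns go in shares of 180 degrees. So 6.4 degrees / 180 = 0.0356.

Emit:
{"api": "creep_tool", "payload": {"segments": [[[0,0,0],[0,0,0.0356]],[[0,0,0],[0,0,0.0356]],[[0,0,0],[0,0,0.0356]],[[0,0,0],[0,0,0.0356]],[[0,0,0],[0,0,0.0356]],[[0,0,0],[0,0,0.0356]],[[0,0,0],[0,0,0.0356]],[[0,0,0],[0,0,0]]]}}

```text
time: 23.37
position: [575.7, 21.6, 343.1]
ee_rot: [179.9, 0.0, 119.1]
contact_force: [-1.9, -3.1, 9.1]
width: 9.9
finger_force: 40.0
```

Emit:
{"api": "creep_tool", "payload": {"segments": [[[0,0,0],[0,0,0.0356]],[[0,0,0],[0,0,0.0356]],[[0,0,0],[0,0,0.0356]],[[0,0,0],[0,0,0.0356]],[[0,0,0],[0,0,0.0356]],[[0,0,0],[0,0,0.0356]],[[0,0,0],[0,0,0.0278]],[[0,0,0],[0,0,0]]]}}

```text
time: 24.03
position: [575.6, 21.5, 343.1]
ee_rot: [180.0, -0.0, 75.8]
contact_force: [-3.9, -2.6, 12.9]
width: 9.6
finger_force: 40.0
```

```bash
python3 -c "
from h import *
s=bot.state();print(s['contact_force'],s['wrist_torque']);blade()"
```

```text
[-3.89135344 -2.64307467 12.93054713] [-0.83606177  1.14464673 -0.0158889 ]
blade 1778 [577.3  23.1] [55.6 10.3] dir 74.8 z 163.77195511799493
orange ((587.7968139648438, 60.97583770751953), (6.4645867347717285, 118.27913665771484), 74.68019104003906)
```

Converted, -30 mm / 500 = -0.06, -20 mm / 500 = -0.04.

Emit:
{"api": "creep_tool", "payload": {"segments": [[[0,0,0],[0,0,0]],[[0,0,0],[0,0,0]],[[0,0,0],[0,0,0]],[[0,0,-0.04],[0,0,0]],[[0,0,-0.06],[0,0,0]],[[0,0,-0.06],[0,0,0]],[[0,0,-0.06],[0,0,0]],[[0,0,0],[0,0,0]],[[0,0,0],[0,0,0]]], "finger_gap": 26}}

```text
time: 24.83
position: [575.7, 21.8, 453.4]
ee_rot: [179.9, -0.1, 76.2]
contact_force: [-0.6, -0.8, -0.9]
width: 26.2
finger_force: 0.0
```

```bash
python3 - <<'E'
from h import *
p=blade(); p,d=bot.read_camera('scene'); print([(round(x['confidence'],2),np.round(np.median(cloud('scene',d,x['mask']),0))) for x in bot.silhouettes('nut0','scene')])
cv2.imwrite('pics/s3.png',cv2.resize(p[150:340,180:400],None,fx=3,fy=3,interpolation=2))
E
```

```text
blade 649 [576.5  23.1] [54.4  9. ] dir 75.9 z 162.53796445973248
orange ((586.16748046875, 60.35877227783203), (6.164095401763916, 119.44007110595703), 75.12275695800781)
[(0.7, array([591., -72., 103.])), (0.64, array([ 737., -165.,   26.])), (0.4, array([ 730., -206.,   26.])), (0.19, array([ 737., -144.,    6.]))]
```

View pics/s3.png

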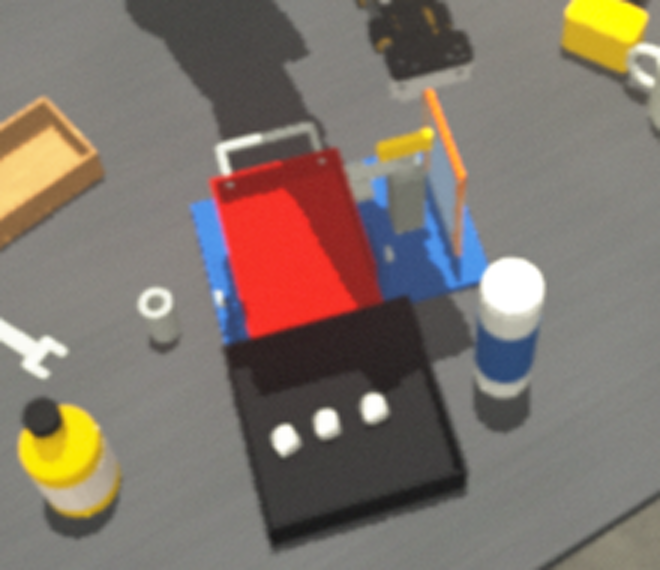

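The crop shows the pan level and empty, the wing back at (405,145) toward the pan, and the three nuts in the tray at (286,440), (327,424) and (374,408). The guard, socket and can have not moved.

```bash
python3 -c "
from station import bot
print(bot.close_job())"
```

```text
the job is handed in; nothing more can be done
None
```

The job is handed in at about 25 s: all three nuts are in the tray, the pan is back level, the wing key is latched (within about 1°), and the guard was not knocked.

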